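Load the vial carousel on the mixer and lock it

TASK

Put the carousel that holds the orange-capped vials onto the mixer's upright spindle, lowering it all the way down onto the black turntable (do not let it drop, the vials are glass). Then put the yellow locking cap, wide end down, over the tip of the spindle so that it sits upright on top of the carousel's tube, and let go.

Things in the scene. Friction and masses are not known exactly. Their poses are not given: they have to be found in the camera images.
- orange_carousel_grip (a point): Loose carousel (200-330 g) of 8 ORANGE-capped vials (look-alike with purple caps not wanted). Black ring plate 116 mm across, 8 thick; vials on a 43 mm radius, cap tops 34 mm above the underside; central upright tube to lift by, 36 mm outside, 28 mm bore right through, top 80 mm above the underside. Point: on the tube's axis, 62 mm above the underside. z up; yaw does not matter.
- yellow_cap_grip (a point): Loose YELLOW locking cap (70-130 g), 56 mm high, wide end down (grey one of the same shape not wanted). Skirt 54 mm across, 16 high; above it a round body 38 mm across to grip. Blind hole in the underside, 28 mm wide, 30 deep. Point: on its axis, 38 mm above the underside. z up; yaw does not matter.
- spindle_foot (a point): Foot of the steel spindle of the mixer (fixed, white, 140 x 140 x 46 mm). Point: on the spindle's axis at the top face of the black turntable (124 mm across), 50 mm above the table. Spindle upright, 105 mm tall from here, tapering: 22 mm across up to 20 mm, 16 at 80 mm, 8 at the tip, so 25 mm stand out of a seated carousel's tube. z up; x away from the control panel.
Things that resemble listed ones, but are neither listed nor needed, are in the scene too. Leave any pink or red look-alike of the part that bears orange_carousel_grip alone. Of the things that look like the part that bears yellow_cap_grip, the middle-sized one is meant.

How it is judged:
By the outcome, as a careful person would: the job done as asked, in the order asked, and still so for the second after the job is handed in, with the robot touching nothing.
It also fails if it takes over 51 s, if anything falls off the work surface, if the arm or the gripper's body presses on something with over 40 N, if the wrist force passes 120 N, or if a joint passes its speed limit or range.

ROBOT

A 6-joint arm with a two-finger parallel gripper is mounted at the origin on the work surface. World frame = base frame: x ahead of the robot, y to its left, z up, the work surface at z = 0. Lengths are in m, angles in rad, forces in N, time in s.
With the tool pointing down it reaches from about 0.275 to 0.875 m from the base axis. Payload 12.5 kg.
Tool frame: the origin (TCP) lies on the front face of the gripper's body, between the roots of the fingers; the fingertips stand 73 mm ahead of it and the grasp point (between the pads) lies 54 mm ahead of it (tip_reach is the distance from the TCP to the fingertips, in m); x points along the fingers, z is the direction in which the jaws open and shut, and the axes are right-handed (so a half turn about x gives the same grasp; the last joint's range is limited). The gripper opens to 85 mm and grips with 20 to 120 N. Pads are 22 mm wide; open, the fingers measure 114 mm over their backs; the gripper's body (76 mm by 85 mm) begins 54 mm behind the grasp point. The pads swing forward as they close: fully open they stand 13 mm farther back than shut.
Start: joints at [1.241, 0.351, 1.652, -0, 1.139, -0.085], TCP at [0.133, 0.534, 0.304] pointing down, gripper open.
Joint ranges: [-2.75, 2.75], [-0.79, 2.1], [0.01, 2.65], [-1.57, 4.71], [0.07, 3.14], [-2.87, 2.87]. Speed limits (rad/s): [2.22, 2.22, 2.79, 3.14, 3.14, 3.14].

INTERFACE

Orientations are given as a unit quaternion [x, y, z, w].
In Python, from workcell import read_state, snapshot, get_calibration, job_done, tip_reach gives the robot as it stands.
- The arm moves only by the tool play_rows, never from a script. Its arguments are lists of equal length, an entry for each row: "travel": the shift along the tool's x, y, z in cm, a list of three; "twist": the turn about the tool's x in rad. In form: {"travel": [[tx, ty, tz], ...], "twist": [twist, ...]}. A call has 1 to 5 rows; each row shifts and turns the commanded pose from where the row before left it, along the tool's axes as they then stand; what a row does not reach is not made up. A row lasts 1/10 s, in which the tool goes at most 50 mm and 8.59 degrees, less where a joint would pass 70% of its speed; a pose out of reach is approached as far as the arm can. A call with a gripper value outside its range is refused whole. "fingers" is the opening, from 0 (shut) to 1 (fully open), set as the call begins (left out, the last holds). The fingers move at their own pace and stop on an object; "grip_force" is the grip in N (left out, the last holds). Time passes only in rows, so rows that do not move let the fingers close. It gives the time, the measured TCP pose, the force and the opening at its end, in the units of the state.
- read_state(): the state, without advancing time (a new reading comes with each control period).
- snapshot(name): name is "scene" or "top" or "wrist"; returns the picture (420x560x3 uint8, blue, green, red); there is no depth.
- get_calibration(name): a dict with "K" (3x3 intrinsics, pixels), "world_from_camera" (4x4, takes a point from camera to world coordinates); the wrist camera has in their place "hand_eye" (4x4, takes a point from camera to tool coordinates, whose origin is the TCP and whose axes are the tool frame's). Camera axes: x right, y up, looking along -z (the intrinsics and any distortion apply to the point x, -y, -z); pixel columns grow to the right and rows downward; lengths in m; the calibration is good to about 2 mm. A picture is of the moment at which its call begins: read the wrist's pose just before it. get_calibration takes no time and is no camera call.
- job_done(): hands the job in, once; it reports no verdict.
The state is a dict: "time": time; "joint_positions": joint angles; "dq": joint speeds; "joint_efforts": joint torques, N m; "tool_pos": TCP position; "tool_rot": TCP orientation; "force": force on the tool from outside, world axes, zero at the start; "ft_torque": the same for the moment, N m; "gripper_width": opening from 0.0 (shut) to 1.0 (fully open).
Only numpy, scipy, OpenCV 4.12 (cv2) and the standard library are available. Lean on these libraries where they do the work, as an engineer would, in place of code of your own. Each camera call takes 0.05 s, during which the arm holds its last target. There are 200 camera calls.

## Working session

There is one attempt and no reset: what is moved stays moved. The work goes in short steps, Python scripts to look and compute and a tool call to move; the robot and the scene stay as the last step left them, time stands still between calls to the robot, and variables do not carry over. Pictures are saved under pics/ and viewed, about 8 in all and at most 12, crops included, and the job is handed in when it is done.

Besides the shell and the picture viewer there is one more tool, called after "Call:" as name([rows], argument=value, ...), one row to a line, values as JSON. play_rows: Moves the arm, as the interface text tells. Its arguments: {"type":"object","properties":{"travel":{"type":"array","items":{"type":"array","items":{"type":"number"}}},"twist":{"type":"array","items":{"type":"number"}},"fingers":{"type":"number"},"grip_force":{"type":"number"}},"required":["travel","twist"]}

```bash
mkdir -p pics; python3 - <<'E'
from workcell import *
import cv2, numpy as np
np.set_printoptions(precision=4,suppress=True)
s=read_state(); print(s['time'],s['tool_pos'],s['tool_rot'],s['gripper_width'],s['force'], tip_reach() if callable(tip_reach) else tip_reach)
for n in ("scene","top","wrist"):
    c=get_calibration(n); print(n,c)
a=snapshot("scene"); b=snapshot("top")
cv2.imwrite("pics/scene.png",a); cv2.imwrite("pics/top.png",b)
E
```

```text
0.0 [0.1332 0.5334 0.3033] [-0.4354  0.5576  0.435   0.557 ] 1.0019495008402397 [-0.2644 -0.2989  0.6122] 0.0726
scene {'K': array([[522.7177,   0.    , 281.7772],
       [  0.    , 522.7177, 202.7041],
       [  0.    ,   0.    ,   1.    ]]), 'world_from_camera': array([[-0.8682, -0.3491,  0.3526,  0.9301],
       [ 0.496 , -0.629 ,  0.5986,  0.7098],
       [ 0.0128,  0.6946,  0.7193,  0.9586],
       [ 0.    ,  0.    ,  0.    ,  1.    ]])}
top {'K': array([[487.1273,   0.    , 285.1535],
       [  0.    , 487.1273, 210.6987],
       [  0.    ,   0.    ,   1.    ]]), 'world_from_camera': array([[-0.0067,  0.9827, -0.185 ,  0.2859],
       [-1.    , -0.0055,  0.0068, -0.0585],
       [ 0.0057,  0.1851,  0.9827,  1.198 ],
       [ 0.    ,  0.    ,  0.    ,  1.    ]])}
wrist {'K': array([[320.7372,   0.    , 280.7295],
       [  0.    , 320.7372, 212.0895],
       [  0.    ,   0.    ,   1.    ]]), 'hand_eye': array([[-0.0002,  0.3285, -0.9445, -0.07  ],
       [ 0.0004,  0.9445,  0.3285,  0.0856],
       [ 1.    , -0.0004, -0.0003,  0.0005],
       [ 0.    ,  0.    ,  0.    ,  1.    ]])}
```

View pics/scene.png

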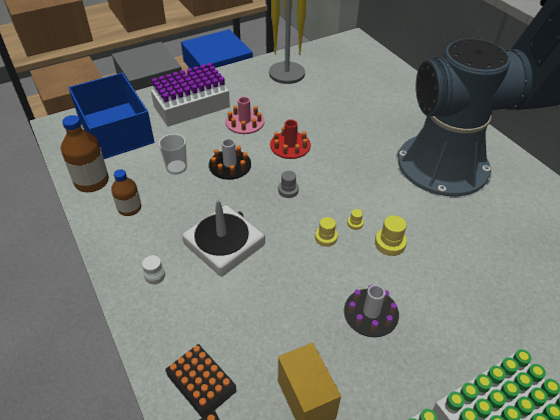

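View pics/top.png

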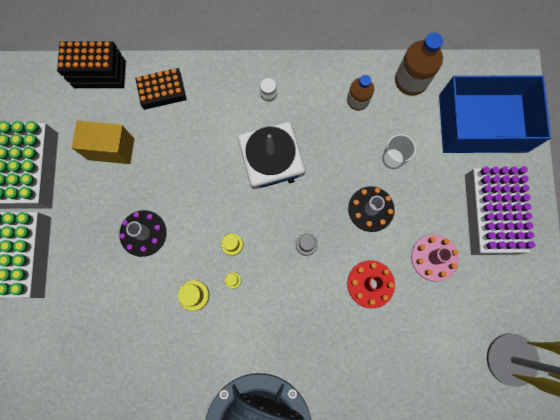

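Wanted things:
- **Carousel:** there are four look-alikes in the top view: black with orange caps (371,208), black with purple (143,233), red (371,284) and pink (436,257). The black plate with orange caps at (371,208) fits.
- **Yellow cap:** three sizes, large (193,295), middle (232,243) and small (233,280). The middle one at (232,243) fits; the grey one at (306,244) isn't wanted.
- **Mixer spindle:** top view (270,150).

```bash
cat > h.py <<'E'
from workcell import *
import cv2, numpy as np
from scipy.optimize import least_squares
from scipy.spatial.transform import Rotation as Ro
np.set_printoptions(precision=4,suppress=True)
def cam(n,s=None):
    c=get_calibration(n)
    if n!="wrist": return c['K'],c['world_from_camera']
    T=np.eye(4); T[:3,:3]=Ro.from_quat(s['tool_rot']).as_matrix(); T[:3,3]=s['tool_pos']
    return c['K'],T@c['hand_eye']
def toplane(px,z,K,T):
    px=np.atleast_2d(px).astype(float)
    d=np.c_[(px[:,0]-K[0,2])/K[0,0],-(px[:,1]-K[1,2])/K[1,1],-np.ones(len(px))]@T[:3,:3].T
    return (T[:3,3]+d*((z-T[2,3])/d[:,2])[:,None])[:,:2]
def circ(P,r):
    f=least_squares(lambda p:np.hypot(*(P-p).T)-r,P.mean(0),loss='soft_l1',f_scale=.001)
    return f.x, np.sqrt(np.mean(f.fun**2)), np.hypot(*(P-f.x).T).mean()
def blobs(m,amin):
    n,l,st,ce=cv2.connectedComponentsWithStats(m.astype(np.uint8))
    return [(i,ce[i],st[i,4]) for i in range(1,n) if st[i,4]>=amin],l
def hull(m):
    return max(cv2.findContours(m.astype(np.uint8),cv2.RETR_EXTERNAL,cv2.CHAIN_APPROX_NONE)[0],key=cv2.contourArea)[:,0]
def togo(target): # world TCP target -> tool cm
    s=read_state(); R=Ro.from_quat(s['tool_rot']).as_matrix()
    return R.T@(np.array(target)-s['tool_pos'])*100
E
python3 - <<'E'
from h import *
s=read_state(); print(Ro.from_quat(s['tool_rot']).as_matrix())
def roi(sh,c,r):
    m=np.zeros(sh,bool); m[c[1]-r:c[1]+r,c[0]-r:c[0]+r]=1; return m
seeds={'scene':dict(car=(229,158),cap=(327,231),mix=(222,235)),'top':dict(car=(371,208),cap=(232,243),mix=(270,150))}
for n in('scene','top'):
    im=cv2.imread(f'pics/{n}.png'); K,T=cam(n); H=cv2.cvtColor(im,cv2.COLOR_BGR2HSV); sh=H.shape[:2]; sd=seeds[n]
    o=(H[...,0]<18)&(H[...,0]>4)&(H[...,1]>140)&(H[...,2]>100)&roi(sh,sd['car'],28)
    b,_=blobs(o,6); P=toplane([c for _,c,_ in b],.033,K,T); print(n,'car',len(b),[a for *_,a in b],circ(P,.043))
    y=(H[...,0]>22)&(H[...,0]<35)&(H[...,1]>120)&roi(sh,sd['cap'],18)
    h=hull(y); print(' cap skirt',circ(toplane(h,.014,K,T),.027))
    d=(H[...,2]<70)&roi(sh,sd['mix'],40)
    h=cv2.convexHull(hull(d))[:,0]; print(' disc',circ(toplane(h,.050,K,T),.062), len(h))
# grey tube tip / spindle tip via crop view
im=cv2.imread('pics/top.png'); sc=cv2.imread('pics/scene.png')
g=lambda i,c,r:cv2.resize(i[c[1]-r:c[1]+r,c[0]-r:c[0]+r],(280,280),interpolation=cv2.INTER_CUBIC)
cv2.imwrite('pics/crop.png',np.vstack([np.hstack([g(i,sd[k],(35 if k!='cap' else 60)) for k in('car','cap')]) if 1 else 0 for i,sd in((im,seeds['top']),(sc,seeds['scene']))]))
E
```

```text
[[-0.0003 -0.9702  0.2423]
 [-0.001   0.2423  0.9702]
 [-1.      0.0001 -0.001 ]]
scene car 7 [np.int32(14), np.int32(14), np.int32(14), np.int32(19), np.int32(19), np.int32(18), np.int32(17)] (array([ 0.5146, -0.2804]), np.float64(0.0003721105564544544), np.float64(0.04273894073079611))
 cap skirt (array([0.4254, 0.0635]), np.float64(0.011903256656137251), np.float64(0.03447254098475487))
 disc (array([ 0.6536, -0.0294]), np.float64(0.005704603543970509), np.float64(0.06250971244670914)) 24
top car 8 [np.int32(26), np.int32(22), np.int32(23), np.int32(24), np.int32(25), np.int32(26), np.int32(28), np.int32(29)] (array([ 0.5145, -0.2804]), np.float64(0.00025109995384624826), np.float64(0.04311020670201669))
 cap skirt (array([0.4271, 0.0644]), np.float64(0.0018441903125279648), np.float64(0.025269040824714102))
 disc (array([ 0.6532, -0.0291]), np.float64(0.0018785232839904171), np.float64(0.06031830036957628)) 26
```

View pics/crop.png

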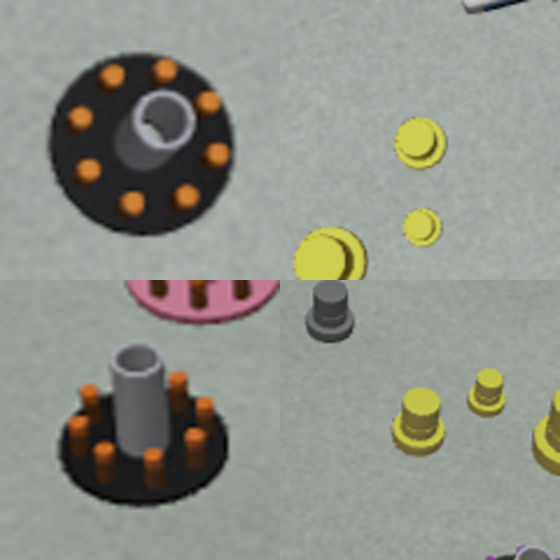

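The crop confirms the black plate with orange caps (tube top near (163,118) in the crop) and the middle-sized yellow cap. Both views put the carousel axis at (0.5145, -0.2804). Moving above it.

Call:
play_rows([
  [0, -2.83, -3.48],
  [0, -2.83, -3.48],
  [0, -2.83, -3.48],
  [0, -2.83, -3.48],
  [0, -2.83, -3.48],
], twist=[0, 0, 0, 0, 0], fingers=1)

```text
time: 0.6
tool_pos: [0.2286, 0.3288, 0.3037]
tool_rot: [-0.435, 0.557, 0.435, 0.557]
force: [1.3, 0.9, 0.7]
gripper_width: 0.998
```

Call:
play_rows([
  [0, -2.83, -3.48],
  [0, -2.83, -3.48],
  [0, -2.83, -3.48],
  [0, -2.83, -3.48],
  [0, -2.83, -3.48],
], twist=[0, 0, 0, 0, 0])

```text
time: 1.1
tool_pos: [0.3237, 0.1256, 0.304]
tool_rot: [-0.435, 0.557, 0.435, 0.557]
force: [1.2, 1.3, -0.6]
gripper_width: 1.0
```

Call:
play_rows([
  [0, -2.83, -3.48],
  [0, -2.83, -3.48],
  [0, -2.83, -3.48],
  [0, -2.83, -3.48],
  [0, -2.83, -3.48],
], twist=[0, 0, 0, 0, 0])

```text
time: 1.6
tool_pos: [0.4189, -0.0777, 0.3038]
tool_rot: [-0.435, 0.557, 0.435, 0.557]
force: [-0.0, 1.7, -0.2]
gripper_width: 1.0
```

Call:
play_rows([
  [0, -2.83, -3.48],
  [0, -2.83, -3.48],
  [0, -2.83, -3.48],
  [0, -2.83, -3.48],
  [0, 0, 0],
], twist=[0, 0, 0, 0, 0])

```text
time: 2.1
tool_pos: [0.4958, -0.242, 0.3031]
tool_rot: [-0.435, 0.558, 0.434, 0.558]
force: [-0.2, 0.7, -0.5]
gripper_width: 0.999
```

```bash
cat > w.py <<'E'
from h import *
s=read_state(); a=snapshot("wrist"); cv2.imwrite("pics/w1.png",a); K,T=cam("wrist",s)
print(s['time'],s['tool_pos'],s['force'])
H=cv2.cvtColor(a,cv2.COLOR_BGR2HSV)
o=(H[...,0]<18)&(H[...,0]>4)&(H[...,1]>140)&(H[...,2]>100)
b,_=blobs(o,20); P=toplane([c for _,c,_ in b],.033,K,T)
k=np.hypot(*(P-[.5145,-.2804]).T)<.06; print(k.sum(),[a for *_,a in b],circ(P[k],.043))
c=circ(P[k],.043)[0]
print(togo([c[0],c[1],.30]),togo([c[0],c[1],.116]))
E
python3 w.py
```

```text
2.1 [ 0.4958 -0.242   0.3031] [-0.2242  0.6958 -0.5173]
8 [np.int32(201), np.int32(183), np.int32(184), np.int32(175), np.int32(174), np.int32(133), np.int32(125), np.int32(121), np.int32(51), np.int32(113), np.int32(107), np.int32(124), np.int32(104), np.int32(122), np.int32(120), np.int32(111), np.int32(112), np.int32(91), np.int32(94), np.int32(79)] (array([ 0.5135, -0.2788]), np.float64(0.00019678040644266912), np.float64(0.04293094516077836))
[ 0.2957 -2.7582 -3.3174] [18.6957 -2.7784 -3.3224]
```

View pics/w1.png

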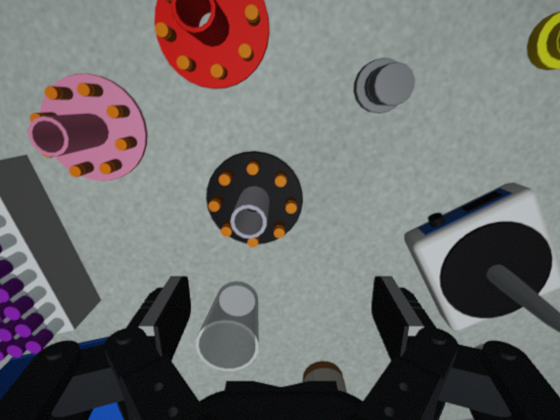

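The wrist view shows the target at (254,197); it agrees to 2 mm, the stated calibration tolerance. The glass at (235,320) stays clear. Descending and gripping.

Call:
play_rows([
  [0, -1.4, -1.7],
  [0, -1.43, -1.68],
  [4, 0, 0],
  [4, 0, 0],
  [4, 0, 0],
], twist=[0, 0, 0, 0, 0])

```text
time: 2.65
tool_pos: [0.5135, -0.2767, 0.1827]
tool_rot: [-0.435, 0.557, 0.435, 0.557]
force: [0.1, 0.0, -1.4]
gripper_width: 1.005
```

Call:
play_rows([
  [3, 0, 0],
  [2.5, 0, 0],
  [1.2, 0, 0],
  [0, 0, 0],
  [0, 0, 0],
], twist=[0, 0, 0, 0, 0])

```text
time: 3.15
tool_pos: [0.5143, -0.2777, 0.118]
tool_rot: [-0.436, 0.557, 0.435, 0.557]
force: [0.0, 0.7, -0.1]
gripper_width: 1.001
```

Call:
play_rows([
  [0, 0, 0],
  [0, 0, 0],
  [0, 0, 0],
  [0, 0, 0],
  [0, 0, 0],
], twist=[0, 0, 0, 0, 0], fingers=0, grip_force=50)

```text
time: 3.65
tool_pos: [0.5143, -0.2781, 0.1177]
tool_rot: [-0.436, 0.557, 0.435, 0.557]
force: [-1.2, 0.5, 6.8]
gripper_width: 0.395
```

Call:
play_rows([
  [0, 0, 0],
  [0, 0, 0],
  [0, 0, 0],
  [0, 0, 0],
  [0, 0, 0],
], twist=[0, 0, 0, 0, 0])

```text
time: 4.15
tool_pos: [0.5143, -0.2781, 0.1177]
tool_rot: [-0.436, 0.557, 0.435, 0.557]
force: [-1.7, 0.2, 6.8]
gripper_width: 0.399
```

Call:
play_rows([
  [-0.5, 0, 0],
  [-1.5, 0, 0],
  [-3, 0, 0],
  [-4, 0, 0],
  [-4, 0, 0],
], twist=[0, 0, 0, 0, 0])

```text
time: 4.65
tool_pos: [0.5136, -0.2776, 0.249]
tool_rot: [-0.435, 0.557, 0.435, 0.557]
force: [-0.1, -1.7, -1.9]
gripper_width: 0.399
```

Call:
play_rows([
  [-3, 0, 0],
  [-2, 0, 0],
  [-1, 0, 0],
  [0, 0, 0],
  [0, 0, 0],
], twist=[0, 0, 0, 0, 0])

```text
time: 5.15
tool_pos: [0.5136, -0.2776, 0.306]
tool_rot: [-0.435, 0.557, 0.436, 0.557]
force: [-0.6, -0.7, -2.5]
gripper_width: 0.395
```

```bash
cat > m.py <<'E'
from h import *
s=read_state(); a=snapshot("wrist"); t=snapshot("top"); c=snapshot("scene")
for n,i in(('w2',a),('t2',t),('s2',c)): cv2.imwrite(f"pics/{n}.png",i)
print(s['time'],s['tool_pos'],s['force'],s['gripper_width'])
def caps(im,K,T,z,g,rad=.065):
    H=cv2.cvtColor(im,cv2.COLOR_BGR2HSV)
    o=(H[...,0]<18)&(H[...,0]>4)&(H[...,1]>140)&(H[...,2]>80)
    b,_=blobs(o,6); P=toplane([q for _,q,_ in b],z,K,T); k=np.hypot(*(P-g).T)<rad
    return k.sum(), circ(P[k],.043) if k.sum()>2 else None
zu=s['tool_pos'][2]-.116
for n,i in(('wrist',a),('top',t),('scene',c)):
    K,T=cam(n,s); print(n,caps(i,K,T,zu+.033,s['tool_pos'][:2]))
# disc from first wrist view and turntable checks
s1=dict(tool_pos=np.array([.4958,-.242,.3031]),tool_rot=s['tool_rot'])
for n,f,sd in(('wrist','w1',(470,268)),('wrist','w2',None),('top','top',(258,158)),('top','t2',(258,158)),('scene','scene',(222,245))):
    im=cv2.imread(f'pics/{f}.png'); K,T=cam(n,s1 if f=='w1' else s)
    if sd is None: continue
    g=cv2.GaussianBlur(im,(3,3),0).max(2); d=(g<70)
    n_,l=cv2.connectedComponents(d.astype(np.uint8)); m=l==l[sd[1],sd[0]]
    h=cv2.convexHull(hull(m))[:,0]; print(f,m.sum(),len(h),circ(toplane(h,.050,K,T),.062))
E
python3 m.py; python3 -c "
import cv2,numpy as np
g=lambda f,c,r:cv2.resize(cv2.imread(f'pics/{f}.png')[c[1]-r:c[1]+r,c[0]-r:c[0]+r],(300,300),interpolation=cv2.INTER_CUBIC)
cv2.imwrite('pics/c2.png',np.vstack([np.hstack([g('top',(270,150),40),g('scene',(222,235),50)]),np.hstack([g('s2',(229,140),60),cv2.resize(cv2.imread('pics/w2.png'),(300,300))])]))"
```

```text
5.15 [ 0.5136 -0.2776  0.306 ] [-0.6036 -0.6848 -2.5158] 0.39517610561912075
wrist (np.int64(5), (array([ 0.5125, -0.2767]), np.float64(0.0009065383890006143), np.float64(0.04243414245053131)))
top (np.int64(0), None)
scene (np.int64(7), (array([ 0.5166, -0.2735]), np.float64(0.0007549297934165504), np.float64(0.0423635691091116)))
w1 8759 40 (array([ 0.651 , -0.0281]), np.float64(0.01564312026438072), np.float64(0.0657979020106162))
top 1763 31 (array([ 0.6524, -0.0291]), np.float64(0.0027336542591556165), np.float64(0.05951410956725085))
t2 1562 27 (array([ 0.6524, -0.0274]), np.float64(0.00432009831043863), np.float64(0.058238689293215545))
scene 1568 25 (array([ 0.6533, -0.0293]), np.float64(0.0022056908661323544), np.float64(0.060913811408760614))
```

View pics/c2.png

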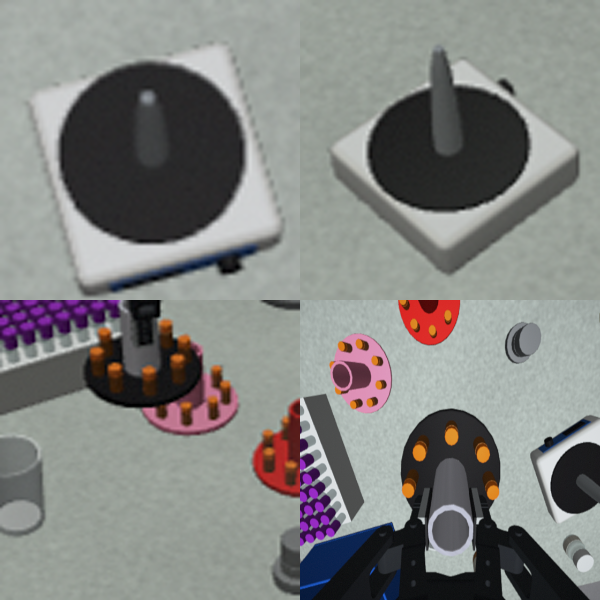

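```bash
python3 - <<'E'
from h import *
K,T=cam('top'); print(toplane([[269.5,136.5]],.153,K,T))
K,T=cam('scene'); print(toplane([[218,201.5]],.153,K,T))
from h import *
# white/black edge: disc contours by half-level threshold
for n,c,r in(('top',(270,150),40),('scene',(222,235),50)):
    im=cv2.imread(f'pics/{n}.png'); K,T=cam(n); g=cv2.resize(im,None,fx=4,fy=4,interpolation=cv2.INTER_CUBIC).max(2)
    m=np.zeros(g.shape,np.uint8); y0,x0=(c[1]-r)*4,(c[0]-r)*4; m[y0:y0+8*r,x0:x0+8*r]=g[y0:y0+8*r,x0:x0+8*r]<110
    h=(cv2.convexHull(hull(m))[:,0]+.5)/4-.5
    P=toplane(h,.050,K,T); q,e,_=circ(P,.062); print(n,q,e,circ(P[np.abs(np.hypot(*(P-q).T)-.062)<.004],.062))
s=read_state(); print(togo([.6535,-.0295,s['tool_pos'][2]]))
E
```

```text
[[ 0.6525 -0.0317]]
[[ 0.653  -0.0301]]
top [ 0.6535 -0.0303] 0.0006003461833416698 (array([ 0.6535, -0.0303]), np.float64(0.0006003461833416698), np.float64(0.06157189242115342))
scene [ 0.6541 -0.0286] 0.012673239306245719 (array([ 0.6543, -0.0282]), np.float64(0.0005503663980958205), np.float64(0.06213644244116247))
[ 0.0042 -7.5495 27.4676]
```

Call:
play_rows([
  [0, -0.5, 1.5],
  [0, -0.8, 3],
  [0, -1, 4],
  [0, -1, 4],
  [0, -1, 4],
], twist=[0, 0, 0, 0, 0])

```text
time: 5.8
tool_pos: [0.5964, -0.1259, 0.3064]
tool_rot: [-0.435, 0.557, 0.435, 0.557]
force: [0.2, -0.5, -2.1]
gripper_width: 0.394
```

Call:
play_rows([
  [0, -1, 4],
  [0, -1, 3.5],
  [0, -0.7, 2.5],
  [0, -0.5, 1],
  [0, 0, 0],
], twist=[0, 0, 0, 0, 0])

```text
time: 6.3
tool_pos: [0.6538, -0.0278, 0.3062]
tool_rot: [-0.435, 0.557, 0.436, 0.557]
force: [-0.7, -1.0, -2.2]
gripper_width: 0.398
```

```bash
python3 - <<'E'
from h import *
s=read_state(); 
print(s['time'],s['tool_pos'],s['force'],togo([.653,-.029,.1677]))
ims={n:snapshot(n) for n in('scene','top','wrist')}
for n,i in ims.items():
    cv2.imwrite(f'pics/{n}3.png',i); K,T=cam(n,s); H=cv2.cvtColor(i,cv2.COLOR_BGR2HSV)
    o=(H[...,0]<18)&(H[...,0]>4)&(H[...,1]>140)&(H[...,2]>80)
    z=s['tool_pos'][2]-.1177+.033
    b,_=blobs(o,6); P=toplane([q for _,q,_ in b],z,K,T); k=np.hypot(*(P-s['tool_pos'][:2]).T)<.065
    print(n,k.sum(),circ(P[k],.043) if k.sum()>2 else '')
cv2.imwrite('pics/c3.png',np.hstack([cv2.resize(ims['scene'][150:270,150:290],None,fx=2.8,fy=2.8),cv2.resize(ims['wrist'],(448,336))])[:,:800])
E
```

```text
6.3 [ 0.6538 -0.0278  0.3062] [-0.7114 -0.9636 -2.1555] [13.8456  0.0359 -0.1316]
scene 7 (array([ 0.6558, -0.0262]), np.float64(0.0005446159801424694), np.float64(0.04250669393190536))
top 0 
wrist 5 (array([ 0.653, -0.027]), np.float64(0.000626743272313648), np.float64(0.04260577981711085))
```

View pics/c3.png

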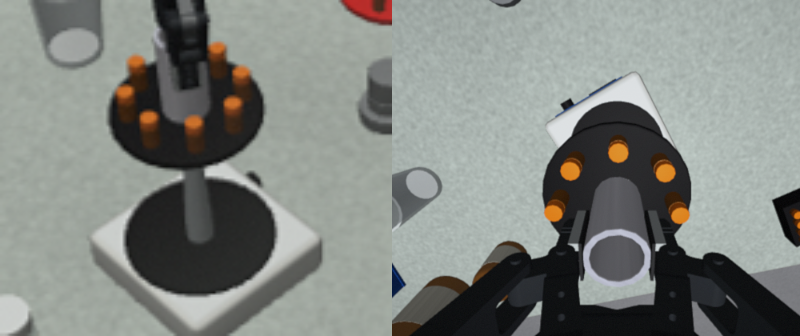

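The scene view shows the carousel level, just above the spindle. Correcting about 2 mm and lowering partway while watching the force.

Call:
play_rows([
  [0, 0.09, -0.2],
  [1, 0, 0],
  [2, 0, 0],
  [2, 0, 0],
  [2, 0, 0],
], twist=[0, 0, 0, 0, 0])

```text
time: 6.95
tool_pos: [0.6516, -0.0315, 0.2355]
tool_rot: [-0.435, 0.558, 0.435, 0.557]
force: [0.1, -0.9, -2.4]
gripper_width: 0.397
```

Call:
play_rows([
  [1.5, 0, 0],
  [1, 0, 0],
  [0.5, 0, 0],
  [0, 0, 0],
  [0, 0, 0],
], twist=[0, 0, 0, 0, 0])

```text
time: 7.45
tool_pos: [0.6523, -0.031, 0.2077]
tool_rot: [-0.436, 0.557, 0.435, 0.558]
force: [-0.3, -1.1, -2.0]
gripper_width: 0.397
```

```bash
python3 - <<'E'
from h import *
s=read_state(); 
print(s['time'],s['tool_pos'],s['force'],s['ft_torque'],togo([.6525,-.0295,.1677]))
for n in('scene','wrist'):
    i=snapshot(n)
    cv2.imwrite(f'pics/{n}4.png',i); K,T=cam(n,s); H=cv2.cvtColor(i,cv2.COLOR_BGR2HSV)
    o=(H[...,0]<18)&(H[...,0]>4)&(H[...,1]>140)&(H[...,2]>80)
    z=s['tool_pos'][2]-.1177+.033
    b,_=blobs(o,6); P=toplane([q for _,q,_ in b],z,K,T); k=np.hypot(*(P-s['tool_pos'][:2]).T)<.065
    print(n,k.sum(),circ(P[k],.043) if k.sum()>2 else '')
E
```

```text
7.45 [ 0.6523 -0.031   0.2077] [-0.3039 -1.0819 -2.0496] [ 0.0109 -0.0167 -0.0435] [3.9957 0.0254 0.1508]
scene 7 (array([ 0.6541, -0.0295]), np.float64(0.0006188020871998874), np.float64(0.042509277973223444))
wrist 5 (array([ 0.6517, -0.0302]), np.float64(0.0006191587379943556), np.float64(0.042610989495132444))
```

Call:
play_rows([
  [1, 0, 0.08],
  [1, 0, 0],
  [0.7, 0, 0],
  [0.5, 0, 0],
  [0.2, 0, 0],
], twist=[0, 0, 0, 0, 0])

```text
time: 8.05
tool_pos: [0.652, -0.0302, 0.172]
tool_rot: [-0.435, 0.558, 0.435, 0.557]
force: [-0.8, -0.3, -3.4]
gripper_width: 0.4
```

Call:
play_rows([
  [0.1, 0, 0],
  [0.1, 0, 0],
  [0.1, 0, 0],
  [0, 0, 0],
  [0, 0, 0],
], twist=[0, 0, 0, 0, 0])

```text
time: 8.55
tool_pos: [0.6523, -0.0302, 0.1701]
tool_rot: [-0.435, 0.557, 0.435, 0.557]
force: [0.3, -0.3, -1.4]
gripper_width: 0.395
```

Call:
play_rows([
  [0.1, 0, 0],
  [0.1, 0, 0],
  [0, 0, 0],
  [0, 0, 0],
], twist=[0, 0, 0, 0])

```text
time: 8.95
tool_pos: [0.6522, -0.0302, 0.1679]
tool_rot: [-0.435, 0.557, 0.435, 0.557]
force: [0.2, 0.0, -1.4]
gripper_width: 0.396
```

Call:
play_rows([
  [0.1, 0, 0],
  [0, 0, 0],
  [0, 0, 0],
], twist=[0, 0, 0])

```text
time: 9.25
tool_pos: [0.6522, -0.0302, 0.1677]
tool_rot: [-0.435, 0.557, 0.435, 0.557]
force: [-4.3, 1.0, 5.3]
gripper_width: 0.396
```

```bash
python3 - <<'E'
from h import *
s=read_state(); 
print(s['time'],s['tool_pos'],s['force'],s['ft_torque'])
i=snapshot('scene'); cv2.imwrite('pics/s5.png',i)
cv2.imwrite('pics/c5.png',cv2.resize(i[150:290,140:300],None,fx=4,fy=4,interpolation=cv2.INTER_CUBIC))
E
```

```text
9.25 [ 0.6522 -0.0302  0.1677] [-4.3214  1.0248  5.2934] [-0.0273  0.5658 -0.017 ]
```

View pics/c5.png

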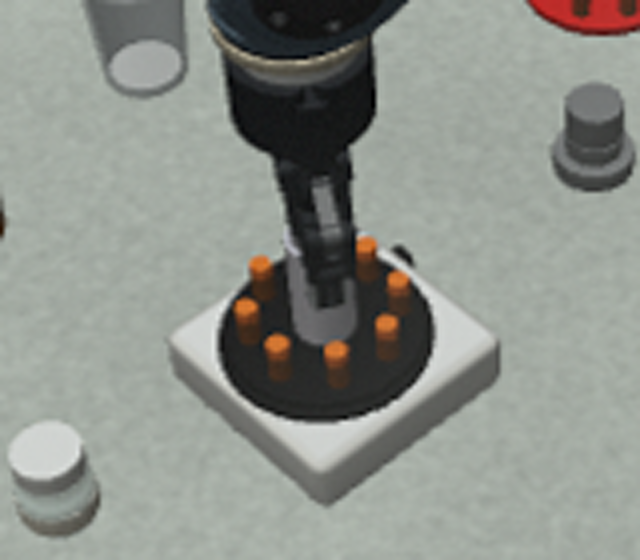

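The carousel made contact at exactly the predicted seated height (TCP 0.1677, +5 N), and the picture shows the plate flush on the turntable. Releasing, then going up.

Call:
play_rows([
  [0, 0, 0],
  [0, 0, 0],
  [0, 0, 0],
  [0, 0, 0],
  [0, 0, 0],
], twist=[0, 0, 0, 0, 0], fingers=0.85)

```text
time: 9.8
tool_pos: [0.6522, -0.0302, 0.1668]
tool_rot: [-0.435, 0.557, 0.435, 0.557]
force: [0.3, -0.4, 1.0]
gripper_width: 0.853
```

Call:
play_rows([
  [-1, 0, 0],
  [-2, 0, 0],
  [-4, 0, 0],
  [-4, 0, 0],
  [-3, 0, 0],
], twist=[0, 0, 0, 0, 0], fingers=1)

```text
time: 10.3
tool_pos: [0.6524, -0.0302, 0.3105]
tool_rot: [-0.436, 0.557, 0.435, 0.558]
force: [0.6, -0.7, 0.5]
gripper_width: 1.0
```

```bash
python3 - <<'E'
from h import *
s=read_state(); print(s['time'],s['tool_pos'],s['force'],togo([.4265,.0645,.306]))
E
```

```text
10.3 [ 0.6524 -0.0302  0.3105] [ 0.5523 -0.7448  0.4595] [ 0.384  24.212   3.7114]
```

Call:
play_rows([
  [0, 4, 0.6],
  [0, 4, 0.6],
  [0, 4, 0.6],
  [0, 4, 0.6],
  [0, 4, 0.6],
], twist=[0, 0, 0, 0, 0])

```text
time: 10.8
tool_pos: [0.4639, 0.0479, 0.3076]
tool_rot: [-0.435, 0.557, 0.435, 0.558]
force: [0.3, 0.1, 0.1]
gripper_width: 1.003
```

Call:
play_rows([
  [0, 2.2, 0.4],
  [0, 1, 0.2],
  [0, 0, 0],
  [0, 0, 0],
], twist=[0, 0, 0, 0])

```text
time: 11.2
tool_pos: [0.4368, 0.0607, 0.3073]
tool_rot: [-0.435, 0.557, 0.435, 0.558]
force: [0.7, 0.5, 0.2]
gripper_width: 0.999
```

```bash
python3 - <<'E'
from h import *
s=read_state(); print(s['time'],s['tool_pos'])
a=snapshot('wrist'); t=snapshot('scene'); cv2.imwrite('pics/w6.png',a); K,T=cam('wrist',s)
H=cv2.cvtColor(a,cv2.COLOR_BGR2HSV); y=(H[...,0]>22)&(H[...,0]<35)&(H[...,1]>120)
b,l=blobs(y,100)
for i,c,n in b:
    h=cv2.convexHull(hull(l==i))[:,0]; p=toplane(c,.03,K,T)[0]; print(c,n,p,circ(toplane(h,.012,K,T),.027))
cv2.imwrite('pics/c6.png',np.hstack([cv2.resize(a,(400,300)),cv2.resize(t[150:270,150:310],(400,300))]))
E
```

```text
11.2 [0.4368 0.0607 0.3073]
[342.1841  30.9267] 4503 [0.3073 0.1544] (array([0.313 , 0.1573]), np.float64(0.01153775331487653), np.float64(0.03589129442579076))
[259.941   90.2629] 1084 [0.3396 0.064 ] (array([0.343 , 0.0554]), np.float64(0.008937669934182223), np.float64(0.02019262819692396))
[282.6118 168.7945] 1757 [0.4232 0.0669] (array([0.4274, 0.0661]), np.float64(0.0010937295515978727), np.float64(0.027413174613077167))
[538.0622 302.147 ] 2442 [0.6683 0.3409] (array([0.6912, 0.3454]), np.float64(0.04522233893191325), np.float64(0.06486779214118223))
```

View pics/c6.png

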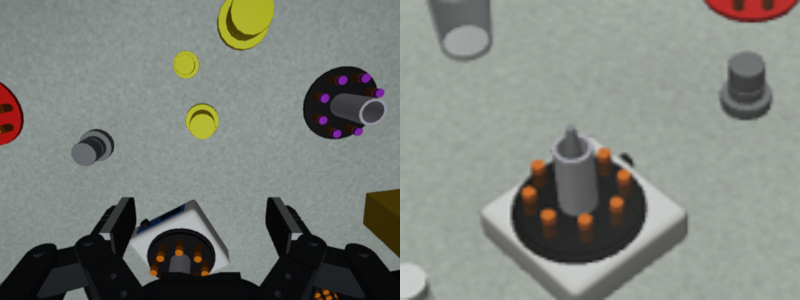

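The wrist view shows the middle-sized cap at (202,122) in the crop, and both views agree at about (0.427, 0.0655). The scene crop shows the carousel seated with the spindle tip standing out. Now grasping the cap.

Call:
play_rows([
  [0, 1.07, 0.23],
  [4, 0, 0],
  [4, 0, 0],
  [4, 0, 0],
  [4, 0, 0],
], twist=[0, 0, 0, 0, 0])

```text
time: 11.8
tool_pos: [0.4257, 0.0659, 0.1456]
tool_rot: [-0.435, 0.557, 0.435, 0.557]
force: [1.0, 1.0, -0.7]
gripper_width: 0.999
```

Call:
play_rows([
  [2.5, 0, 0],
  [1.5, 0, 0],
  [0.9, 0, 0],
  [0, 0, 0],
  [0, 0, 0],
], twist=[0, 0, 0, 0, 0])

```text
time: 12.3
tool_pos: [0.4263, 0.0659, 0.0984]
tool_rot: [-0.435, 0.557, 0.435, 0.557]
force: [-0.2, -0.6, 0.4]
gripper_width: 1.001
```

Call:
play_rows([
  [0, 0, 0],
  [0, 0, 0],
  [0, 0, 0],
  [0, 0, 0],
  [0, 0, 0],
], twist=[0, 0, 0, 0, 0], fingers=0, grip_force=40)

```text
time: 12.8
tool_pos: [0.4262, 0.0658, 0.0984]
tool_rot: [-0.435, 0.557, 0.435, 0.557]
force: [-1.5, -0.7, 8.3]
gripper_width: 0.432
```

Call:
play_rows([
  [0, 0, 0],
  [0, 0, 0],
  [0, 0, 0],
  [0, 0, 0],
  [0, 0, 0],
], twist=[0, 0, 0, 0, 0])

```text
time: 13.3
tool_pos: [0.4262, 0.0658, 0.0984]
tool_rot: [-0.435, 0.557, 0.435, 0.557]
force: [-1.7, -0.9, 8.8]
gripper_width: 0.429
```

Call:
play_rows([
  [-1, 0, 0],
  [-2, 0, 0],
  [-4, 0, 0],
  [-4, 0, 0],
  [-4, 0, 0],
], twist=[0, 0, 0, 0, 0])

```text
time: 13.8
tool_pos: [0.4255, 0.0658, 0.25]
tool_rot: [-0.435, 0.557, 0.435, 0.557]
force: [1.7, 0.8, -1.5]
gripper_width: 0.434
```

Call:
play_rows([
  [-3, 0, 0],
  [-1, 0, 0],
  [0, 0, 0],
  [0, 0, 0],
], twist=[0, 0, 0, 0])

```text
time: 14.2
tool_pos: [0.4255, 0.0658, 0.2868]
tool_rot: [-0.435, 0.558, 0.436, 0.557]
force: [0.5, 0.4, -1.9]
gripper_width: 0.432
```

```bash
python3 - <<'E'
from h import *
s=read_state(); print(s['time'],s['tool_pos'],s['force'],s['gripper_width'],togo([.6525,-.030,s['tool_pos'][2]]))
ims={n:snapshot(n) for n in('scene','top','wrist')}
for n,i in ims.items():cv2.imwrite(f'pics/{n}7.png',i)
cv2.imwrite('pics/c7.png',np.hstack([cv2.resize(ims['wrist'],(400,300)),cv2.resize(ims['scene'][120:270,200:400],(400,300))]))
E
```

```text
14.2 [0.4255 0.0658 0.2868] [ 0.4902  0.384  -1.8833] 0.43242861449881903 [ -0.0388 -24.3489  -3.789 ]
```

View pics/c7.png

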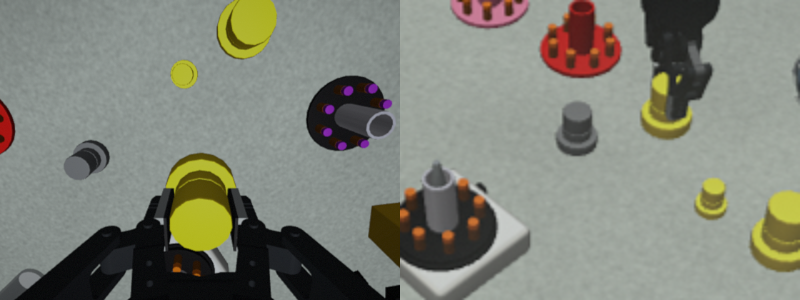

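The cap is held upright, with its underside at TCP − 98 mm. Moving over the spindle.

Call:
play_rows([
  [0, -1.5, -0.3],
  [0, -3, -0.5],
  [0, -4, -0.6],
  [0, -4, -0.6],
  [0, -4, -0.6],
], twist=[0, 0, 0, 0, 0])

```text
time: 14.85
tool_pos: [0.5818, -0.0008, 0.287]
tool_rot: [-0.435, 0.558, 0.435, 0.557]
force: [-0.4, 0.9, -1.6]
gripper_width: 0.436
```

Call:
play_rows([
  [0, -4, -0.6],
  [0, -2.5, -0.4],
  [0, -1.3, -0.2],
  [0, 0, 0],
  [0, 0, 0],
], twist=[0, 0, 0, 0, 0])

```text
time: 15.35
tool_pos: [0.6525, -0.0303, 0.2868]
tool_rot: [-0.435, 0.558, 0.436, 0.557]
force: [-0.5, -0.0, -1.0]
gripper_width: 0.437
```

```bash
python3 - <<'E'
from h import *
s=read_state(); print(s['time'],s['tool_pos'],s['force'],s['gripper_width'],togo([.6525,-.030,.2284]))
i=snapshot('scene'); w=snapshot('wrist'); cv2.imwrite('pics/s8.png',i); cv2.imwrite('pics/w8.png',w)
K,T=cam('scene'); H=cv2.cvtColor(i,cv2.COLOR_BGR2HSV); y=(H[...,0]>22)&(H[...,0]<35)&(H[...,1]>120)
y[:,:170]=0;y[:,270:]=0;y[:130]=0;y[270:]=0
h=hull(y); P=toplane(h,s['tool_pos'][2]-.0984+.001,K,T); # lower skirt edge: farthest towards camera
low=h[h[:,1]>np.percentile(h[:,1],60)]; print(circ(toplane(low,s['tool_pos'][2]-.0984,K,T),.027))
cv2.imwrite('pics/c8.png',np.hstack([cv2.resize(w,(400,300)),cv2.resize(i[140:260,140:300],(400,300))]))
E
```

```text
15.35 [ 0.6525 -0.0303  0.2868] [-0.4829 -0.0408 -1.0436] 0.43716116387870324 [ 5.8409 -0.0059  0.0264]
(array([ 0.651 , -0.0359]), np.float64(0.009412241474023622), np.float64(0.022970975270201845))
```

View pics/c8.png

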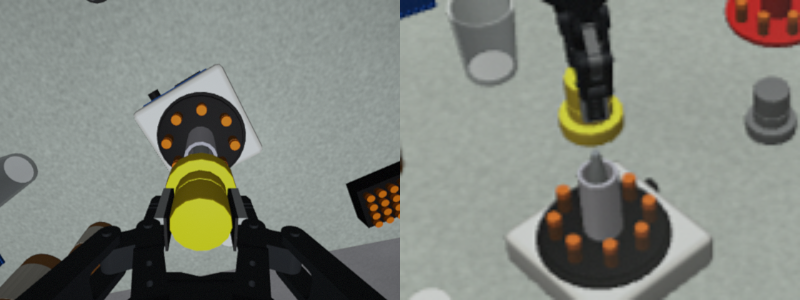

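The cap lines up over the spindle tip (scene crop columns about 592 and 596, matching the picture's lean). Lowering it.

Call:
play_rows([
  [1, 0, 0],
  [1.5, 0, 0],
  [1, 0, 0],
  [1, 0, 0],
  [0.5, 0, 0],
], twist=[0, 0, 0, 0, 0])

```text
time: 15.95
tool_pos: [0.6522, -0.0299, 0.2363]
tool_rot: [-0.435, 0.558, 0.436, 0.557]
force: [0.7, 0.9, -1.0]
gripper_width: 0.437
```

Call:
play_rows([
  [0.3, 0, 0],
  [0.2, 0, 0],
  [0.1, 0, 0],
  [0, 0, 0],
  [0, 0, 0],
], twist=[0, 0, 0, 0, 0])

```text
time: 16.45
tool_pos: [0.6527, -0.03, 0.2322]
tool_rot: [-0.435, 0.557, 0.435, 0.557]
force: [0.3, -0.3, -1.2]
gripper_width: 0.431
```

Call:
play_rows([
  [0.1, 0, 0],
  [0.1, 0, 0],
  [0, 0, 0],
  [0, 0, 0],
], twist=[0, 0, 0, 0])

```text
time: 16.85
tool_pos: [0.6526, -0.03, 0.2299]
tool_rot: [-0.435, 0.557, 0.435, 0.557]
force: [0.2, 0.3, -1.3]
gripper_width: 0.43
```

Call:
play_rows([
  [0.1, 0, 0],
  [0, 0, 0],
  [0, 0, 0],
], twist=[0, 0, 0])

```text
time: 17.15
tool_pos: [0.6526, -0.03, 0.2289]
tool_rot: [-0.435, 0.557, 0.435, 0.557]
force: [0.3, -0.4, -1.4]
gripper_width: 0.434
```

Call:
play_rows([
  [0.1, 0, 0],
  [0, 0, 0],
  [0, 0, 0],
], twist=[0, 0, 0])

```text
time: 17.45
tool_pos: [0.6527, -0.03, 0.2285]
tool_rot: [-0.435, 0.557, 0.435, 0.557]
force: [-2.5, -0.7, 6.1]
gripper_width: 0.433
```

Contact came at the predicted height (0.2285 against 0.2284). Releasing and retreating.

Call:
play_rows([
  [0, 0, 0],
  [0, 0, 0],
  [0, 0, 0],
  [0, 0, 0],
  [0, 0, 0],
], twist=[0, 0, 0, 0, 0], fingers=0.85)

```text
time: 17.95
tool_pos: [0.6526, -0.03, 0.2278]
tool_rot: [-0.435, 0.557, 0.435, 0.557]
force: [0.2, -0.4, 0.4]
gripper_width: 0.852
```

Call:
play_rows([
  [-1, 0, 0],
  [-2, 0, 0],
  [-4, 0, 0],
  [-3, 0, 0],
  [0, 4, 0],
], twist=[0, 0, 0, 0, 0], fingers=1)

```text
time: 18.45
tool_pos: [0.6169, -0.0211, 0.3333]
tool_rot: [-0.438, 0.555, 0.432, 0.56]
force: [0.8, -0.5, -0.4]
gripper_width: 0.999
```

Call:
play_rows([
  [0, 4, 0],
  [0, 4, 0],
  [0, 4, 0],
  [0, 0, 0],
  [0, 0, 0],
], twist=[0, 0, 0, 0, 0])

```text
time: 18.95
tool_pos: [0.4974, 0.0089, 0.3291]
tool_rot: [-0.436, 0.557, 0.435, 0.558]
force: [0.4, 0.4, 0.6]
gripper_width: 0.999
```

```bash
python3 - <<'E'
from h import *
s=read_state(); print(s['time'],s['tool_pos'],s['force'])
i=snapshot('scene'); w=snapshot('top'); cv2.imwrite('pics/s9.png',i)
cv2.imwrite('pics/c9.png',np.hstack([cv2.resize(w[90:210,190:350],(400,300)),cv2.resize(i[150:270,140:300],(400,300))]))
E
```

```text
18.95 [0.4974 0.0089 0.3291] [0.3699 0.4316 0.6287]
```

View pics/c9.png

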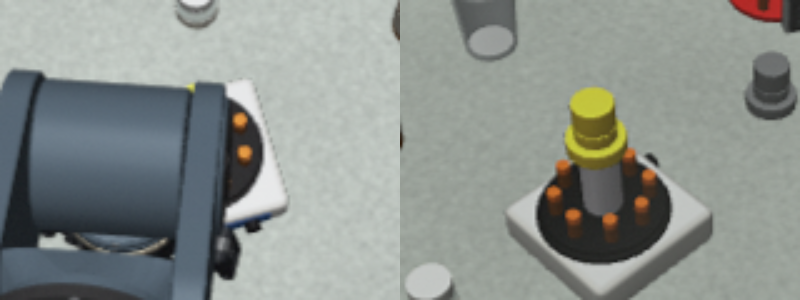

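The cap sits upright on the tube (crop (595,130)), the carousel is flat on the turntable and the gripper is clear.

```bash
python3 -c "
from workcell import *
print(job_done())"
```

```text
the job is handed in; nothing more can be done
None
```

The orange-capped carousel is seated on the mixer's spindle, the middle-sized yellow cap sits upright on its tube, and the job was handed in at about 19 s of the 51 s allowed.

- **Carousel:** I lowered it slowly. It touched down at the predicted height (tool point at 0.1677 m, about 5 N), and the scene picture showed it flat on the turntable.
- **Cap:** It touched down at 0.2285 m against a predicted 0.2284 m, about 6 N. After release the scene picture showed it upright and centred, with the gripper open and clear.
- **Checks that disagreed or failed:**
  - The cameras differed from each other by about 2–4 mm, so I corrected the carousel position by about 2 mm before lowering.
  - One circle fit of the held cap's skirt was unusable (9 mm residual), so I relied on the picture instead.
  - In the last top view the arm hid the cap, so the final check rests on the scene camera alone.

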